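# Gauge wheel hubs with a stepped go/no-go plug and pull out the rejects

## Task

Try the stepped go/no-go gauge from the wooden stand in the bore of each of the four hubs in the orange rack, from the robot's left to its right, letting it down gently on the centre of the bore until it stops; when you finish, the gauge must stand upright in its hole in the stand again. A hub that will not let the thin (go) end in is undersize: stand it in the blue tray; one that swallows both the thin and the thick (no-go) step is oversize: stand it in the red tray; one that takes the thin step but stops at the thick one is good and belongs, upright, in a pocket of the rack. Set hubs down without dropping them, do not force the gauge, and leave the other things on the bench where they are.

Things in the scene. Friction and masses are not known exactly. Their poses are not given: they have to be found in the camera images.
- hub_p_mid (a point): Turned aluminium wheel hub standing on its flange (46 mm dia, 6 mm thick) in a rack pocket; above the flange a boss 32 mm dia up to 36 mm, to grip. Vertical bore in the boss, open on top: about 8 (undersize), 12 (good) or 16 mm (oversize): the gauge must tell which; any hub may be in any pocket. 0.08 kg. Point: on the axis, half-way up (18 mm below the top); z up.
- hub_q_mid (a point): Turned aluminium wheel hub standing on its flange (46 mm dia, 6 mm thick) in a rack pocket; above the flange a boss 32 mm dia up to 36 mm, to grip. Vertical bore in the boss, open on top: about 8 (undersize), 12 (good) or 16 mm (oversize): the gauge must tell which; any hub may be in any pocket. 0.08 kg. Point: on the axis, half-way up (18 mm below the top); z up.
- hub_r_mid (a point): Turned aluminium wheel hub standing on its flange (46 mm dia, 6 mm thick) in a rack pocket; above the flange a boss 32 mm dia up to 36 mm, to grip. Vertical bore in the boss, open on top: about 8 (undersize), 12 (good) or 16 mm (oversize): the gauge must tell which; any hub may be in any pocket. 0.08 kg. Point: on the axis, half-way up (18 mm below the top); z up.
- hub_s_mid (a point): Turned aluminium wheel hub standing on its flange (46 mm dia, 6 mm thick) in a rack pocket; above the flange a boss 32 mm dia up to 36 mm, to grip. Vertical bore in the boss, open on top: about 8 (undersize), 12 (good) or 16 mm (oversize): the gauge must tell which; any hub may be in any pocket. 0.08 kg. Point: on the axis, half-way up (18 mm below the top); z up.
- gauge_handle (a point): Stepped plug gauge, 97 mm long, 0.11 kg, upright in its stand, tip down. From the tip up: go step 10 mm dia, 15 long, nose tapered to 6 mm over 3 mm; no-go step 14 mm dia, 12 long, lower edge bevelled; green hexagonal handle 20 mm across flats, 70 long. Point: middle of the handle, 62 mm above the tip. z up the gauge; flats face along x and at 60 and 120 deg from x about z.
- gauge_tip (a point): Centre of the gauge's flat lower (go) end, 62 mm below the middle of the handle; z up the gauge. Let down with about 5 N, the tip stops at the mouth of an undersize bore (1 to 3 mm deep), 15 to 17 mm deep in a good bore (no-go step on the mouth), 27 mm deep in an oversize bore (handle on the boss).
- stand_hole (a point): Mouth of the gauge's hole (17 mm dia, 32 deep) in the light wooden stand, a fixed block 60 x 100 x 40 mm; the mouth is at its top, 40 mm above the table; the handle rests on it, both steps inside. z up, y along the block, which reaches 26 mm from the hole to +y and 74 mm to -y; there six thin drill bits stand 20 mm out of the wood, 42 to 66 mm from the hole.
- rack_1 (a point): Centre of the floor of the first (leftmost) pocket, counted from the robot's left (+y), of the orange rack, a fixed plate 75 x 244 x 10 mm with a row of four round pockets 50 mm dia, 5 mm deep, 60 mm apart, one hub standing in each. The floor is 5 mm above the table. y runs along the row to the robot's left, x across it, z up.
- rack_2 (a point): Centre of the floor of the second pocket, counted from the robot's left (+y), of the orange rack, a fixed plate 75 x 244 x 10 mm with a row of four round pockets 50 mm dia, 5 mm deep, 60 mm apart, one hub standing in each. The floor is 5 mm above the table. y runs along the row to the robot's left, x across it, z up.
- rack_3 (a point): Centre of the floor of the third pocket, counted from the robot's left (+y), of the orange rack, a fixed plate 75 x 244 x 10 mm with a row of four round pockets 50 mm dia, 5 mm deep, 60 mm apart, one hub standing in each. The floor is 5 mm above the table. y runs along the row to the robot's left, x across it, z up.
- rack_4 (a point): Centre of the floor of the fourth (rightmost) pocket, counted from the robot's left (+y), of the orange rack, a fixed plate 75 x 244 x 10 mm with a row of four round pockets 50 mm dia, 5 mm deep, 60 mm apart, one hub standing in each. The floor is 5 mm above the table. y runs along the row to the robot's left, x across it, z up.
- tray_blue_floor (a point): The centre of the inner floor (3 mm above the table) of the open blue plastic tray for undersize hubs (to be drilled again): 110 mm in x, 130 mm in y, 30 mm high, walls 3 mm thick, fixed to the table. x, y along its sides, z up.
- tray_red_floor (a point): The centre of the inner floor (3 mm above the table) of the open red plastic tray for oversize hubs (scrap): 110 mm in x, 130 mm in y, 30 mm high, walls 3 mm thick, fixed to the table. x, y along its sides, z up.
- screwdriver_mid (a point): Not part of the job: a blue-handled screwdriver lying along the x direction, 160 mm long, handle 24 mm thick and towards the robot. This point is its middle, 12 mm above the table.
- knife_mid (a point): Not part of the job: a closed yellow and black utility knife lying flat along the x direction, 150 x 26 x 18 mm. This point is its middle, 9 mm above the table.
- spool_mid (a point): Not part of the job: a reel of solder standing on its flange, 56 mm diameter, 42 mm high. This point is its middle, 21 mm above the table.
- bulb_mid (a point): Not part of the job: a white LED reflector bulb standing on its lens, 95 mm diameter at the foot, 112 mm high, metal screw cap on top. This point is its middle, 56 mm above the table.
- multimeter_mid (a point): Not part of the job: a yellow and black hand multimeter lying on its back, 150 x 75 x 45 mm. This point is its middle, 18 mm above the table.
- pcb_mid (a point): Not part of the job: a small green circuit board lying flat, 80 x 55 mm, 16 mm high with its components. This point is its middle, 2.5 mm above the table.
- jar_mid (a point): Not part of the job: a small clear jar of brass screws with a black lid, 57 mm diameter, 62 mm high. This point is its middle, 31 mm above the table.
There are look-alikes about, which are no part of the job. Leave any green or purple look-alike of the part that bears hub_r_mid alone.

How it is judged:
By the outcome, as a careful person would: the job done as asked, in the order asked, and still so for the second after the job is handed in, with the robot touching nothing.
It also fails if it takes over 72 s, if anything falls off the work surface, if the arm or the gripper's body presses on something with over 40 N, if the wrist force passes 120 N, or if a joint passes its speed limit or range.

## Robot

A 6-joint arm with a two-finger parallel gripper is mounted at the origin on the work surface. World frame = base frame: x ahead of the robot, y to its left, z up, the work surface at z = 0. Lengths are in mm, angles in degrees, forces in N, time in s.
With the tool pointing down it reaches from about 325 to 925 mm from the base axis. Payload 3.1 kg.
Tool frame: the origin (TCP) lies at the very end of the fingers, on their centre line; the grasp point (between the pads) lies grasp_offset behind it (grasp_offset is the distance from the TCP to the grasp point, in mm); z points along the fingers, x is the direction in which the jaws open and shut, and the axes are right-handed (so a half turn about z gives the same grasp; the last joint's range is limited). The gripper opens to 85 mm and grips with 20 to 120 N. Pads are 22 mm wide; open, the fingers measure 114 mm over their backs; the gripper's body (76 mm by 85 mm) begins 54 mm behind the grasp point. The pads swing forward as they close: fully open they stand 13 mm farther back than shut.
Start: joints at [70.806, 12.427, 92.441, -0, 75.132, -6.429], TCP at [138.081, 609.568, 231.3] pointing down, gripper open.
Joint ranges: [-157.48, 157.48], [-44.54, 120.13], [17.64, 146.25], [-64.5, 244.5], [7.68, 150.69], [-147.95, 147.95]. Speed limits (degrees/s): [159.86, 159.86, 180, 180, 180, 180].

## Interface

Orientations are given as [roll, pitch, yaw] about the fixed x, y, z axes, in that order (R = Rz(yaw) Ry(pitch) Rx(roll)).
In Python, from station import * gives the robot as it stands. Calls block until the motion is done:
- goto(position, orientation): joint-space move of the TCP to a pose.
- move_l(position, attitude=None, speed=150): straight line of the TCP; attitude=None keeps the orientation; speed is the mean speed in mm/s.
- move_j(angles): joint-space move.
- grip(opening, squeeze=None): finger opening in mm; squeeze is the grip in N (None keeps the last); returns when the fingers have stopped.
- wait(seconds).
- solve_ik(position, orientation): joint angles nearest the present ones, or None.
- get_obs(): the state.
- get_image(name): name is "scene" or "top"; returns the picture (480x640x3 uint8, red, green, blue); there is no depth.
- get_calibration(name): a dict with "fx", "fy", "cx", "cy" (pixels), "R" (3x3) and "t" (3): a world point X has camera coordinates R X + t. Camera axes: x right, y down, z forward; pixel columns grow to the right and rows downward; lengths in mm; the calibration is good to about 2 mm. A picture is of the moment at which its call begins. get_calibration takes no time and is no camera call.
A pose or a line that the arm cannot do raises Unreachable and nothing moves.
- sign_off(): hands the job in, once; it reports no verdict.
Trained networks look in the newest picture that a camera, given by its name, has taken for a name from the list of things; names that differ only in an ending like _2 or _b are one class to them, and where a whole thing is asked for, a point or a joint stands for the part that bears it (a point fixed in the world has none). Each returns a list of dicts, best first, with "score" (0 to 1); they miss things now and then, are a little off and sometimes report something else, mostly with a low value. They report only what shows in the picture. A call takes as long as a camera call. They do not tell look-alikes from the thing itself.
- spot_in(name, camera): "extent" ([centre column, centre row, width, height] in pixels, round what is visible of it).
- regions_of(name, camera): "region" (480x640 bool, what is visible of it) and "extent" ([centre column, centre row, width, height] in pixels, round what is visible of it).
The state is a dict: "t": time; "joint_pos": joint angles; "qvel": joint speeds; "effort": joint torques, N m; "tcp_pos": TCP position; "ee_rot": TCP orientation; "wrist_force": force on the tool from outside, world axes, zero at the start; "moment": the same for the moment, N m; "grip_width": finger opening in mm.
Only numpy, scipy, OpenCV 4.12 (cv2) and the standard library are available. Lean on these libraries where they do the work, as an engineer would, in place of code of your own. Each camera call takes 0.05 s, during which the arm holds its last target. There are 200 camera calls.

## Working session

There is one attempt and no reset: what is moved stays moved. The work goes in short steps, each a Python script; the robot and the scene stay as the last script left them, time stands still between calls to the robot, and variables do not carry over. Pictures are saved under pics/ and viewed, about 8 in all and at most 12, crops included, and the job is handed in when it is done.

```bash
ls; mkdir -p pics; python3 - <<'E'
from station import *
import cv2,json
o=get_obs(); print({k:(o[k]) for k in ("t","tcp_pos","ee_rot","grip_width","wrist_force")})
try: print(grasp_offset)
except Exception as e: print(e)
for c in ("scene","top"):
    im=get_image(c); cv2.imwrite(f"pics/{c}0.png",im[:,:,::-1])
    k=get_calibration(c); print(c,k)
    for n in ("hub_p_mid","gauge_handle","stand_hole","tray_blue_floor","tray_red_floor","rack_1"):
        try: print(n,[(round(d["score"],2),[round(float(x),1) for x in d["extent"]]) for d in spot_in(n,c)])
        except Exception as e: print(n,e)
E
```

```text
pics
{'t': 0.0, 'tcp_pos': array([137.79770823, 608.78201787, 229.96391359]), 'ee_rot': array([-1.79984091e+02,  1.37171447e-01,  7.72345874e+01]), 'grip_width': 85.49910717173614, 'wrist_force': array([0.14816407, 0.06983431, 0.35419182])}
18.700000000000003
scene {'fx': 622.4290018706207, 'fy': 622.4290018706207, 'cx': 314.3057582671909, 'cy': 252.81670739552865, 'R': array([[ 0.81897864,  0.57382053, -0.00199976],
       [ 0.41285901, -0.59166137, -0.69244802],
       [-0.39852407,  0.56627451, -0.721465  ]]), 't': array([-488.58052707, -206.97336726, 1409.39449592])}
hub_p_mid [(0.5, [373.1, 244.3, 22.7, 26.4])]
gauge_handle [(0.87, [191.6, 328.6, 25.4, 32.4])]
stand_hole [(0.73, [373.0, 243.2, 21.2, 27.6]), (0.71, [182.3, 358.6, 77.5, 70.6])]
tray_blue_floor [(0.76, [359.1, 175.4, 80.4, 61.0])]
tray_red_floor [(0.91, [228.0, 253.8, 85.0, 65.9])]
rack_1 [(0.96, [335.3, 275.5, 118.6, 89.6])]
top {'fx': 443.2107546600154, 'fy': 443.2107546600154, 'cx': 325.32916184511043, 'cy': 245.18975950096242, 'R': array([[ 0.01701912, -0.99898711,  0.0416546 ],
       [-0.99031704, -0.02258285, -0.1369751 ],
       [ 0.13777704, -0.03892007, -0.98969829]]), 't': array([-44.05273731, 592.40411273, 877.35888223])}
hub_p_mid [(0.8, [285.2, 228.2, 22.6, 22.7])]
gauge_handle [(0.63, [444.3, 274.3, 21.2, 17.2]), (0.53, [446.9, 278.7, 52.3, 41.8])]
stand_hole [(0.71, [447.0, 279.6, 54.4, 40.5]), (0.38, [337.1, 322.6, 72.9, 59.3])]
tray_blue_floor [(0.57, [172.8, 280.2, 74.7, 63.0]), (0.46, [299.6, 230.6, 116.5, 62.4]), (0.24, [389.4, 309.1, 15.5, 77.0])]
tray_red_floor [(0.7, [338.6, 322.4, 68.8, 62.0])]
rack_1 [(0.97, [298.6, 228.7, 119.8, 63.7]), (0.73, [311.2, 234.8, 21.3, 18.5]), (0.6, [476.3, 204.5, 73.6, 42.0])]
```

View pics/scene0.png

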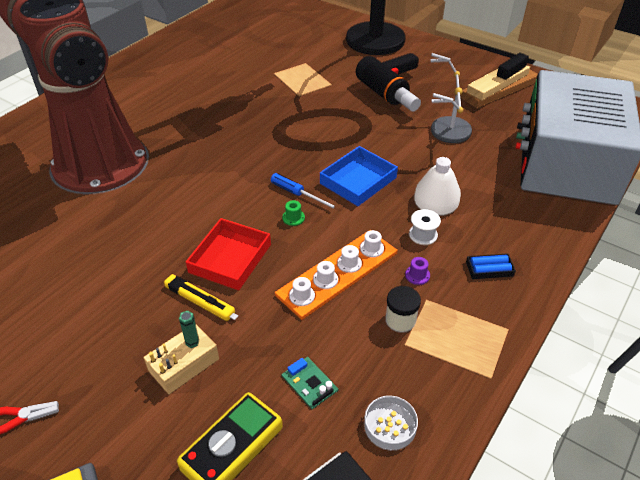

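View pics/top0.png

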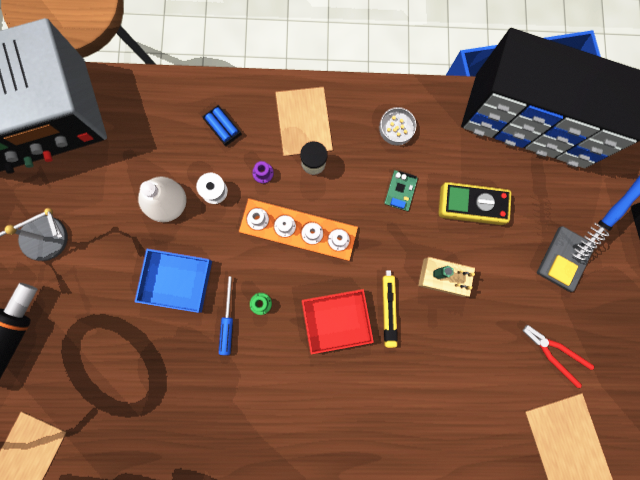

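The scene picture shows the gauge (190,328) in the stand and four white hubs in the orange rack (302,290)…(372,242), with blue (358,175) and red (229,252) trays. In the top view the hubs are at (257,217), (285,225), (312,232) and (339,239), and the gauge handle is at (443,272).

Things that could be mistaken for the hubs are the green hub (260,303) and purple hub (263,172), and the white solder reel (212,188). For the gauge, they are the drill bits (462,280). I want only the four white hubs in the rack and the green handle in the stand.

```bash
cat > h.py <<'E'
from station import *
import numpy as np, cv2
from scipy.optimize import least_squares
K={c:get_calibration(c) for c in ("scene","top")}
def proj(c,P):
    k=K[c]; X=np.atleast_2d(P)@k["R"].T+k["t"]
    return np.c_[k["fx"]*X[:,0]/X[:,2]+k["cx"],k["fy"]*X[:,1]/X[:,2]+k["cy"]]
def unproj(c,uv,z):
    k=K[c]; C=-k["R"].T@k["t"]
    d=np.array([(uv[0]-k["cx"])/k["fx"],(uv[1]-k["cy"])/k["fy"],1])@k["R"]
    return (C+d*(z-C[2])/d[2])[:2]
a=np.linspace(0,2*np.pi,48,endpoint=False)
def cyl(r,z0,z1): return np.vstack([np.c_[r*np.cos(a),r*np.sin(a),0*a+z] for z in (z0,z1)])
def box(lx,ly,z0,z1,yaw):
    c,s=np.cos(yaw),np.sin(yaw)
    return np.array([[c*x-s*y,s*x+c*y,z] for x in (-lx/2,lx/2) for y in (-ly/2,ly/2) for z in (z0,z1)])
def model_cent(c,parts,xy):
    S=16; U=[proj(c,p+[xy[0],xy[1],0]) for p in parts]
    o=np.floor(np.vstack(U).min(0))-2; n=np.ceil(np.vstack(U).max(0))+3-o
    m=np.zeros((int(n[1]*S),int(n[0]*S)),np.uint8)
    for u in U: cv2.fillConvexPoly(m,cv2.convexHull(np.round((u-o+.5)*S).astype(np.int32)),1)
    M=cv2.moments(m,True); return np.array([M["m10"],M["m01"]])/M["m00"]/S-.5+o, m.sum()/S/S
def fit_xy(c,cent,parts,xy):
    xy=np.array(xy,float); zz=np.mean(np.vstack(parts)[:,2])
    for _ in range(5):
        mc,A=model_cent(c,parts,xy); xy=xy+unproj(c,cent,zz)-unproj(c,mc,zz)
    return xy,A
def cent(m):
    M=cv2.moments(m.astype(np.uint8),True); return np.array([M["m10"],M["m01"]])/M["m00"],M["m00"]
HUB=[cyl(23,5,11),cyl(16,11,41)]; GH=[cyl(10.8,40,110)]
E
cat > meas.py <<'E'
from h import *
for c in ("top","scene"):
    im=cv2.imread(f"pics/{c}0.png"); hsv=cv2.cvtColor(im,cv2.COLOR_BGR2HSV); H,S,V=cv2.split(hsv)
    print("==",c)
    def blob(mask,seed,rad=90,mode="near"):
        n,L,st,ct=cv2.connectedComponentsWithStats(mask.astype(np.uint8))
        i=min((i for i in range(1,n) if st[i,4]>60),key=lambda i:np.hypot(*(ct[i]-seed))); return L==i
    seeds=dict(top=dict(rack=(299,230),blue=(173,280),red=(338,322),g=(443,272)),scene=dict(rack=(335,275),blue=(359,175),red=(229,252),g=(190,328)))[c]
    ms=dict(rack=(H>6)&(H<18)&(S>200)&(V>150),blue=(H>100)&(H<125)&(S>150)&(V>90),red=((H<4)|(H>175))&(S>200)&(V>110),g=(H>60)&(H<95)&(S>70)&(V>25))
    for n in ("rack","blue","red"):
        m=blob(cv2.morphologyEx(ms[n].astype(np.uint8),cv2.MORPH_CLOSE,np.ones((3,3))),seeds[n])
        pts=cv2.convexHull(np.argwhere(m)[:,::-1].astype(np.int32))
        hm=np.zeros(m.shape,np.uint8); cv2.fillConvexPoly(hm,pts,1); ct,A=cent(hm)
        z=10 if n=="rack" else 30
        w=np.array([unproj(c,p,z) for p in pts[:,0]],np.float32); (cx,cy),(w1,w2),an=cv2.minAreaRect(w)
        print(n,"rect",np.round([cx,cy,w1,w2,an],1),"cent",ct.round(1))
        if n=="rack":
            rm=hm
            nz=cv2.morphologyEx(((S<70)&(V>60)).astype(np.uint8),cv2.MORPH_CLOSE,np.ones((5,5)))
            dil=cv2.dilate(hm,np.ones((25,25)))
            nn,L,st,cc=cv2.connectedComponentsWithStats(nz*dil)
            for i in range(1,nn):
                if st[i,4]>100:
                    mm=(L==i).astype(np.uint8); cs,_=cv2.findContours(mm,0,1); cv2.drawContours(mm,cs,-1,1,-1)
                    ct,A=cent(mm); xy,Am=fit_xy(c,ct,HUB,unproj(c,ct,23)); print(" hub",ct.round(1),A,round(float(Am)),xy.round(1))
                    cv2.drawContours(im,cs,-1,(255,0,255),1)
    m=blob(ms["g"],seeds["g"]); ct,A=cent(m); xy,Am=fit_xy(c,ct,GH,unproj(c,ct,75)); print("gauge",ct.round(1),A,round(float(Am)),xy.round(1))
    cs,_=cv2.findContours(m.astype(np.uint8),0,1); cv2.drawContours(im,cs,-1,(255,0,255),1)
    b=(H>15)&(H<30)&(S>60)&(S<180)&(V>120)
    m=blob(b,(450,278) if c=="top" else (180,360))
    w=np.array([unproj(c,p[::-1],40) for p in np.argwhere(m)],np.float32); print("stand rect",cv2.minAreaRect(w))
    x0,y0=(230,180) if c=="top" else (140,210)
    cv2.imwrite(f"pics/{c}_crop.png",cv2.resize(im[y0:y0+130,x0:x0+260] if c=="top" else im[y0:y0+190,x0:x0+260],None,fx=3,fy=3,interpolation=0))
a1=cv2.imread("pics/top_crop.png");a2=cv2.imread("pics/scene_crop.png")
cv2.imwrite("pics/both.png",cv2.resize(np.vstack([a1,a2]),None,fx=.62,fy=.62))
E
python3 meas.py
```

```text
== topTraceback (most recent call last):
  File "meas.py", line 11, in <module>
    m=blob(cv2.morphologyEx(ms[n].astype(np.uint8),cv2.MORPH_CLOSE,np.ones((3,3))),seeds[n])
  File "meas.py", line 7, in blob
    i=min((i for i in range(1,n) if st[i,4]>60),key=lambda i:np.hypot(*(ct[i]-seed))); return L==i
ValueError: min() iterable argument is empty
```

```bash
python3 - <<'E'
import cv2
for c,P in (("top",[(247,228),(298,245),(173,280),(338,322),(443,272),(437,280),(430,285)]),("scene",[(300,308),(345,285),(359,175),(229,252),(190,328),(190,320),(185,370)])):
    h=cv2.cvtColor(cv2.imread(f"pics/{c}0.png"),cv2.COLOR_BGR2HSV)
    print(c,[h[y,x].tolist() for x,y in P])
E
```

```text
top [[17, 172, 253], [17, 174, 253], [107, 172, 252], [1, 188, 252], [73, 110, 130], [24, 75, 252], [28, 49, 253]]
scene [[18, 215, 254], [18, 207, 255], [108, 211, 250], [1, 221, 250], [77, 113, 70], [75, 125, 90], [16, 123, 155]]
```

```bash
sed -i 's/rack=(H>6)&(H<18)&(S>200)&(V>150)/rack=(H>10)\&(H<22)\&(S>130)\&(V>170)/; s/(H>100)&(H<125)&(S>150)&(V>90)/(H>100)\&(H<125)\&(S>120)\&(V>90)/; s/((H<4)|(H>175))&(S>200)&(V>110)/((H<5)|(H>175))\&(S>150)\&(V>120)/; s/b=(H>15)&(H<30)&(S>60)&(S<180)&(V>120)/b=(H>12)\&(H<32)\&(S>40)\&(S<180)\&(V>130)/' meas.py; python3 meas.py
```

```text
== top
rack rect [631.8  25.8 245.2  77.7  76.6] cent [298.1 229. ]
 hub [257.3 218.6] 369.0 370 [652.2 114. ]
 hub [284.5 225.7] 364.0 365 [638.3  55.2]
 hub [312.  232.9] 359.0 364 [623.8  -4.3]
 hub [338.2 239.5] 354.0 363 [610.9 -61.1]
blue rect [515.1 278.1 136.9 110.7  81.5] cent [173.  280.5]
red rect [438.2 -59.4 112.1 132.   11. ] cent [337.  321.3]
gauge [441.  272.3] 120.0 210 [ 538.8 -262.6]
stand rect ((534.470703125, -286.37249755859375), (112.03419494628906, 64.24681854248047), 77.95746612548828)
== scene
rack rect [632.4  23.9 248.4  78.3  76.8] cent [334.2 273.4]
 hub [335.6 268.4] 2131.0 543 [630.3  21. ]
blue rect [524.7 265.9 157.3 131.6  81.7] cent [358.1 175.1]
red rect [448.4 -68.3 125.7 151.8  10.9] cent [228.5 253.3]
gauge [188.9 330.4] 402.0 502 [ 542.3 -268.4]
stand rect ((546.0913696289062, -295.870849609375), (109.19619750976562, 86.72174835205078), 76.29711151123047)
```

View pics/both.png

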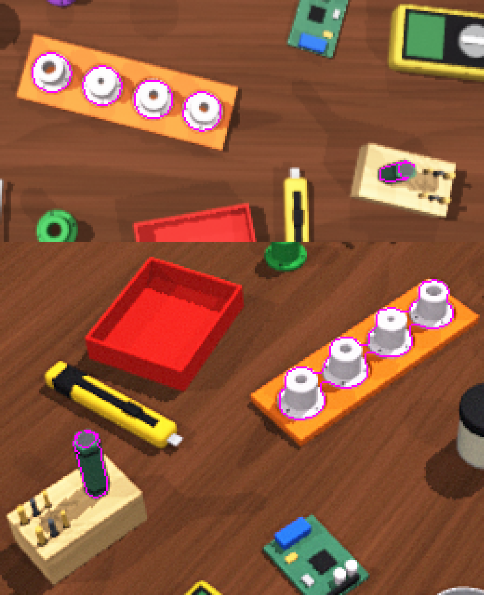

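The overlay crop confirms that all four white hubs in the rack and the green handle in the stand are the right things. I'll move now: three light grips 60° apart to centre the gauge in the jaws, then lift it.

```bash
cat >> h.py <<'E'
def dn(yaw): return [180,0,yaw]
def st(tag=""):
    o=get_obs(); print(tag,"t%.2f"%o["t"],o["tcp_pos"].round(1),"yaw%.1f"%o["ee_rot"][2],"F",o["wrist_force"].round(1),"w%.1f"%o["grip_width"],flush=True); return o
E
python3 - <<'E'
from h import *
G=[540.5,-265.5]; z=66.5
st(); goto(G+[150],dn(48)); st("above")
move_l(G+[z],speed=200); st("down")
grip(0,25); st("g48")
for y in (-12,-72):
    grip(40); goto(G+[z],dn(y)); 
    grip(0,25 if y==-12 else 45); st(f"g{y}")
im=get_image("scene"); cv2.imwrite("pics/s1.png",im[:,:,::-1]); im2=get_image("top")
cv2.imwrite("pics/g1.png",cv2.resize(np.hstack([im[240:420,90:290],im2[190:370,340:540]])[:,:,::-1],None,fx=2,fy=2,interpolation=2))
E
```

```text
t0.70 [138.1 609.6 231.3] yaw77.2 F [ 0.3 -0.1 -0. ] w85.6
above t4.08 [ 540.9 -264.8  150.1] yaw48.1 F [-0.  -0.  -0.2] w85.1
down t4.64 [ 540.8 -265.4   66.7] yaw48.0 F [-0.   0.5  0.9] w85.7
g48 t5.24 [ 540.8 -265.9   67.3] yaw48.0 F [-0.3 -0.5  3.6] w21.7
g-12 t6.83 [ 540.3 -265.5   66.5] yaw-12.0 F [-1.   0.7  0.5] w21.5
g-72 t8.43 [ 540.6 -265.5   66.7] yaw-72.0 F [-0.4 -0.2  1.4] w20.9
```

View pics/g1.png

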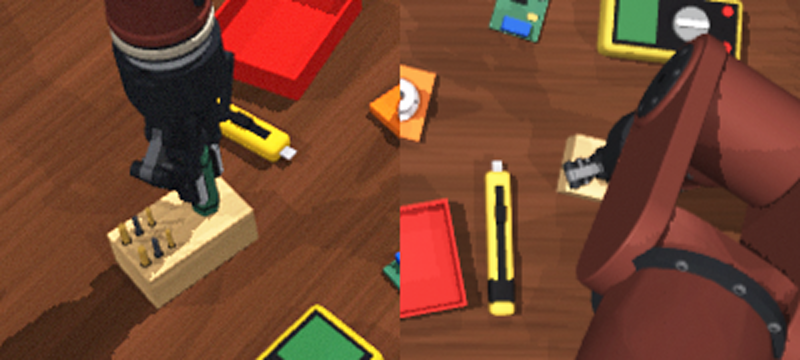

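The picture shows both pads on the handle, with the stand and drill bits untouched at about (140,240). Next I'll lift, hover over hub 1 and look at the alignment.

```bash
python3 - <<'E'
from h import *
G=[540.5,-265.5]; st("a")
move_l(G+[140],speed=250); st("lift")
H=[652.4,113.3]
goto(H+[130],dn(-72)); move_l(H+[99.5],speed=100); o=st("hov")
ims=[]
for c,(x,y) in (("scene",(320,150)),("top",(215,160))):
    im=np.ascontiguousarray(get_image(c)[:,:,::-1]); cv2.imwrite(f"pics/{c}2.png",im)
    crop=cv2.resize(im[y:y+120,x:x+100],None,fx=4,fy=4,interpolation=cv2.INTER_CUBIC)
    t=o["tcp_pos"]
    for (z,r,col) in ((41,16,(255,0,0)),(46,5,(0,0,255)),(61,7,(0,255,0))):
        p=proj(c,np.c_[t[0]+r*np.cos(a),t[1]+r*np.sin(a),0*a+z]); 
        cv2.polylines(crop,[np.round((p-[x,y]+.5)*4).astype(int)],True,col,1)
    ims.append(crop)
cv2.imwrite("pics/hov.png",np.hstack(ims))
E
```

```text
a t8.53 [ 540.6 -265.5   66.7] yaw-72.0 F [0.  0.1 1.6] w21.2
lift t8.97 [ 541.1 -265.9  141.1] yaw-72.0 F [-1.1  0.6 -1.3] w20.6
hov t10.90 [651.4 112.8  98. ] yaw-72.0 F [ 0.8 -0.6 -0.4] w21.1
```

View pics/hov.png

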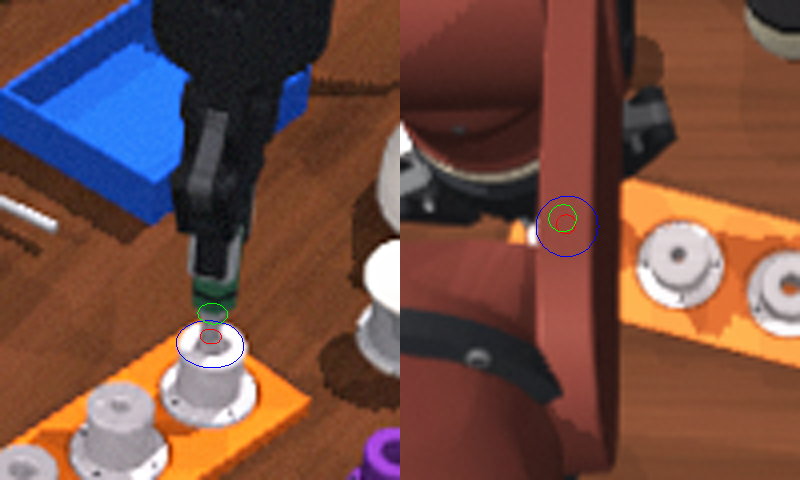

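The scene view shows the predicted boss ring at (210,344) on the real boss, and the gauge above it within about 1 mm. Now I'll let it down by feel.

```bash
cat >> h.py <<'E'
Z0=94.5   # tcp height with the tip at the boss top
def fz(n=3):
    r=[]
    for _ in range(n): r.append(get_obs()["wrist_force"]); wait(0.01)
    return np.mean(r,0)
def probe(H,zs=98.5,zmin=65.5,lim=4.0,step=1.0):
    """lower in small steps until the push exceeds lim; returns depth, force"""
    b=fz(5); z=zs; log=[]
    while z>zmin:
        z-=step; move_l([H[0],H[1],z],speed=40); f=fz()-b; log.append((round(z,1),f.round(1).tolist()))
        if f[2]>lim: break
    wait(0.1); f=fz(5)-b; o=get_obs()
    for l in log[-4:]: print("  ",l)
    print("stop depth cmd %.1f act %.1f"%(Z0-z,Z0-o["tcp_pos"][2]),"F",f.round(1),"M",o["moment"].round(2),"t%.2f"%o["t"],flush=True)
    return Z0-z,f
E
python3 - <<'E'
from h import *
H=[652.4,113.3]; st()
d,f=probe(H)
E
```

```text
t11.00 [652.7 113.1  99.7] yaw-72.0 F [-0.7  0.2 -1.5] w20.7
   (69.5, [-0.3, 0.0, 0.4])
   (68.5, [-0.0, 0.4, -0.0])
   (67.5, [0.4, 0.2, 0.6])
   (66.5, [-1.8, 0.6, 6.7])
stop depth cmd 28.0 act 26.9 F [-2.  -0.2  7.1] M [-0.02  0.43 -0.02] t19.98
```

Hub 1 stopped at 27 mm, so it is oversize, and the centring was good. Stepping the whole way is slow, so I'll use coarser steps where nothing can touch.

```bash
cat >> h.py <<'E'
def probe2(H,lim=3.0):
    b=fz(3); log=[]
    for d in (-0.5,.5,1.3,2.1,2.9,4,12.5,14,15,16,17,25,26.5,27.5,28.3):
        move_l([H[0],H[1],Z0-d],speed=80); f=get_obs()["wrist_force"]-b; log.append((d,f.round(1).tolist()))
        if f[2]>lim: break
    wait(0.05); f=fz(3)-b; o=get_obs()
    for l in log[-4:]: print("  ",l)
    print("stop depth cmd %.1f act %.1f"%(d,Z0-o["tcp_pos"][2]),"F",f.round(1),"t%.2f"%o["t"],flush=True)
    return d,f
HUBS=[[652.4,113.3],[638.5,54.5],[624.0,-5.0],[611.1,-61.8]]
E
python3 - <<'E'
from h import *
move_l(HUBS[0]+[101],speed=200)
for i in (1,2,3):
    move_l(HUBS[i]+[101],speed=200); move_l(HUBS[i]+[96.5],speed=80)
    print("hub",i+1); d,f=probe2(HUBS[i])
    if not 14<=d<=17.5 and d<27: break
    if i<3: move_l(HUBS[i]+[101],speed=200)
E
```

```text
hub 2
   (0.5, [0.0, -0.7, -0.1])
   (1.3, [0.6, -0.1, 0.5])
   (2.1, [-1.7, -0.2, 2.7])
   (2.9, [-2.5, 0.6, 5.8])
stop depth cmd 2.9 act 1.9 F [-1.7  0.5  5.3] t22.36
```

Hub 2 stopped about 1.9 mm deep with little side force, which means the nose is seated in the mouth: undersize. That agrees with the small bore seen in the picture.

```bash
python3 - <<'E'
from h import *
move_l(HUBS[1]+[101],speed=200)
for i in (2,3):
    move_l(HUBS[i]+[101],speed=200); move_l(HUBS[i]+[96.5],speed=80)
    print("hub",i+1); d,f=probe2(HUBS[i])
    if not 14<=d<=17.5 and d<27: break
    move_l(HUBS[i]+[101],speed=200)
E
```

```text
hub 3
   (15, [-0.3, 0.3, -0.0])
   (16, [-0.7, 0.2, 0.7])
   (17, [-1.7, 0.8, 2.9])
   (25, [-3.8, 3.7, 19.8])
stop depth cmd 25.0 act 19.2 F [-4.4  3.5 19.6] t26.43
```

Hub 3 stopped at the no-go step, about 16 mm deep, so it is good. My coarse jump then pushed to about 20 N, and the gauge may have slid roughly 3 mm up in the jaws. I'll measure that slip and use only small steps from here.

```bash
cat >> h.py <<'E'
def probe3(H,ds,lim=2.5):
    b=fz(3); log=[]
    for d in ds:
        move_l([H[0],H[1],Z0-d],speed=80); f=fz(2)-b; log.append((d,f.round(1).tolist()))
        if f[2]>1.2: wait(.03); f=fz(3)-b
        if f[2]>lim: break
    o=get_obs()
    for l in log[-5:]: print("  ",l)
    print("stop depth cmd %.1f act %.1f"%(d,Z0-o["tcp_pos"][2]),"F",f.round(1),"t%.2f"%o["t"],flush=True)
    return d,f
E
python3 - <<'E'
from h import *
for d in (20,18.5,17):
    move_l(HUBS[2]+[Z0-d],speed=60); wait(.03); print(d,fz(3).round(1),(Z0-get_obs()["tcp_pos"][2]).round(2))
move_l(HUBS[2]+[104],speed=200); move_l(HUBS[3]+[101],speed=200); move_l(HUBS[3]+[95.5],speed=80)
probe3(HUBS[3],[.3,1.3,2.3,3.3,4.3,5.3,6.3,9.5,13,14,15,16,17,18,19,20,21,24,26,27,28,29,30,31])
E
```

```text
20 [0.5 1.9 7.9] 18.28
18.5 [2.9 1.6 3.9] 17.96
17 [3.7 0.9 0.8] 17.25
   (15, [-0.7, -0.3, -0.8])
   (16, [-0.3, 0.4, -0.3])
   (17, [-0.5, -0.4, -1.1])
   (18, [-0.7, 0.1, 1.3])
   (19, [-2.2, 1.0, 5.7])
stop depth cmd 19.0 act 18.1 F [-3.   0.9  5.9] t32.47
```

Hub 4 stopped at about 16 mm after allowing for the 1.7–2 mm slip, so it is good too. Now the gauge goes back to the stand.

```bash
python3 - <<'E'
from h import *
G=[540.5,-265.5]
move_l(HUBS[3]+[135],speed=250); goto(G+[135],dn(-72)); move_l(G+[95],speed=150); wait(.05)
b=fz(3); st("over")
for z in (90,85,80,75,70,68,67,66,65.2,64.4,63.6,63):
    move_l(G+[z],speed=120); f=fz(2)-b
    if np.abs(f).max()>2.5: print(z,f.round(1))
    if f[2]>3 or np.hypot(f[0],f[1])>8: break
o=st("stop"); print(f)
E
```

```text
over t34.22 [ 541.4 -264.9   95.7] yaw-71.9 F [ 0.7 -0.8 -0.1] w20.1
64.4 [-2.4  0.5  6.1]
stop t36.88 [ 540.7 -265.7   65.2] yaw-72.0 F [-1.4  1.7  4.8] w19.8
[-2.43185985  0.48053437  6.14097428]
```

```bash
cat >> h.py <<'E'
def place(D,yaw,top=85):
    goto(D+[top],dn(yaw)); move_l(D+[22],speed=150); wait(.03); b=fz(3)
    for z in (16,14,13.2,12.4,11.6,10.8,10):
        move_l(D+[z],speed=80); f=fz(2)-b
        if f[2]>2.5: break
    st("placed %.1f"%z)
def pick(H,yaw,z=14.):
    move_l(H+[z],speed=180); grip(0,40); st("grip"); move_l(H+[85],speed=200)
E
python3 - <<'E'
from h import *
G=[540.5,-265.5]
grip(45); move_l(G+[135],speed=250)
goto(HUBS[0]+[75],dn(-13)); grip(58)
im=get_image("scene")[:,:,::-1]; im=np.ascontiguousarray(im); t=get_image("top")[:,:,::-1]
cv2.imwrite("pics/chk.png",cv2.resize(np.hstack([im[270:400,130:260],t[210:340,380:510]]),None,fx=3,fy=3,interpolation=2))
pick(HUBS[0],-13); st("lifted")
E
```

```text
grip t40.39 [654.2 113.5  16.3] yaw-13.0 F [-0.5  0.4  5.8] w31.4
lifted t40.90 [652.2 113.3  84.9] yaw-13.0 F [ 0.  -0.  -1.1] w31.4
```

View pics/chk.png

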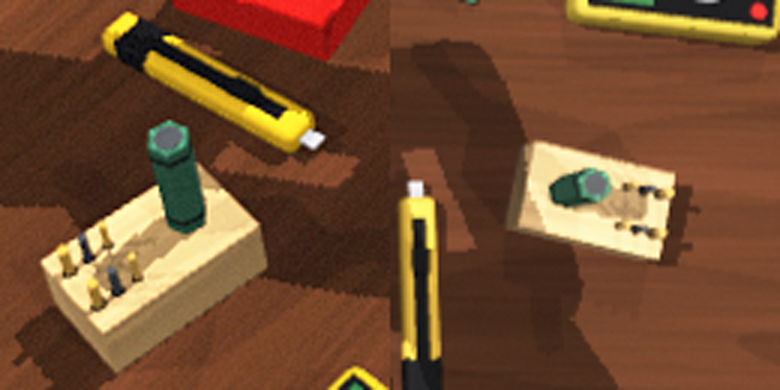

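The gauge stands upright in its hole, handle seated on the wood at (185,225) in the check crop. Hub 1 is gripped, so I'll place it in red and hub 2 in blue.

```bash
python3 - <<'E'
from h import *
place([438.5,-60.5],-13); grip(50); move_l([438.5,-60.5,85],speed=250)
goto(HUBS[1]+[75],dn(-13)); pick(HUBS[1],-13,15.5)
place([516.,277.],-8); grip(50); move_l([516.,277.,95],speed=250); st("end")
im=np.ascontiguousarray(get_image("scene")[:,:,::-1]); t=get_image("top")[:,:,::-1]
cv2.imwrite("pics/fin.png",np.hstack([im[140:400,130:430],t[160:420,120:500]]))
E
```

```text
placed 13.2 t43.39 [438.9 -60.7  14.2] yaw-13.0 F [-1.9  0.4  8. ] w31.3
grip t45.84 [640.1  54.2  17.7] yaw-13.0 F [-0.9 -1.5  5.1] w31.4
placed 14.0 t48.50 [516.6 277.3  15.7] yaw-8.0 F [-2.2 -0.5  6.1] w31.2
end t49.29 [516.8 277.3  96.3] yaw-8.0 F [-0.3  0.8 -0.1] w49.8
```

View pics/fin.png

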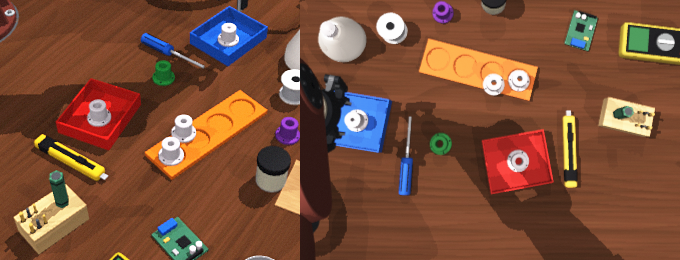

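Both trays are right, but hub 3 now sits out of its pocket: top crop (493,84) instead of about (492,73). I'll look closer and mend it.

```bash
python3 - <<'E'
from h import *
import os
im=np.ascontiguousarray(get_image("scene")[:,:,::-1]); t=np.ascontiguousarray(get_image("top")[:,:,::-1])
cv2.imwrite("pics/fin_t.png",t);cv2.imwrite("pics/fin_s.png",im)
for c,i in (("top",t),("scene",im)):
    hs=cv2.cvtColor(i,cv2.COLOR_BGR2HSV); nz=cv2.morphologyEx(((hs[...,1]<70)&(hs[...,2]>60)).astype(np.uint8),cv2.MORPH_CLOSE,np.ones((5,5)))
    n,L,s,cc=cv2.connectedComponentsWithStats(nz)
    for k in range(1,n):
        u=proj(c,[618,-35,20])[0]
        if s[k,4]>100 and np.hypot(*(cc[k]-u))<60:
            print(c,cc[k].round(1),s[k],fit_xy(c,cc[k],HUB,unproj(c,cc[k],23))[0].round(1))
A=cv2.resize(im[225:325,270:400],None,fx=3,fy=3,interpolation=2);B=cv2.resize(t[190:290,250:380],None,fx=3,fy=3,interpolation=2)
cv2.imwrite("pics/z.png",np.hstack([A,B]))
E
```

```text
top [325.4 242.3] [303 230  46  26 724] [604.2 -33.5]
scene [306.7 280.3] [ 289  254   37   52 1063] [603.1 -33.5]
```

View pics/z.png

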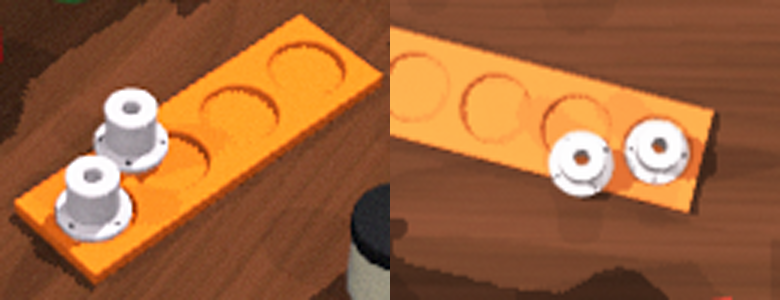

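The close view shows hub 3 upright on the rack's top face beside its pocket, with its bore at scene (314,261) and top (313,242). The gauge probably dragged it out after the hard press. I'll locate it, centre it with two grips 90° apart, and put it back in pocket 3.

```bash
python3 - <<'E'
from h import *
pt,ps=(313.3,242.4),(313.6,260.7)
for z in (41,43.5,46): print(z,unproj("top",pt,z).round(1),unproj("scene",ps,z).round(1))
# same eyeballing for hub 4 as a check (known 611.1,-61.8 at z 41)
print(unproj("top",(250+(657-390)/3,190+146/3),41).round(1),unproj("scene",(270+92/3,225+176/3),41).round(1))
im=cv2.imread("pics/fin_t.png"); hs=cv2.cvtColor(im,cv2.COLOR_BGR2HSV)
nz=((hs[...,1]<70)&(hs[...,2]>60)).astype(np.uint8); nz=cv2.morphologyEx(nz,cv2.MORPH_CLOSE,np.ones((3,3)))
nz[:,327:]=0; nz[:,:295]=0; nz[:225]=0; nz[260:]=0; c,A=cent(nz); P=[p+[0,0,5] for p in HUB]
print(c,A,fit_xy("top",c,P,unproj("top",c,28)))
E
```

```text
41 [598.5  -7.2] [598.4  -4.6]
43.5 [598.2  -7.2] [599.7  -6.6]
46 [597.8  -7.1] [601.1  -8.5]
[607.6 -60.5] [611.5 -63.2]
[313.13445378 244.32212885] 357.0 (array([598.41870186,  -7.27209775]), np.float64(369.69921875))
```

```bash
python3 - <<'E'
from h import *
P=[599.,-7.]
goto(P+[80],dn(77)); grip(52); move_l(P+[23],speed=150); grip(0,20); st("g77")
grip(50); move_l(P+[26],speed=100); goto(P+[26],dn(-13)); move_l(P+[22],speed=100); grip(0,40); st("g-13")
move_l(P+[45],speed=150); st("lift")
im=get_image("scene")[:,:,::-1]; cv2.imwrite("pics/l.png",cv2.resize(im[180:330,250:420],None,fx=4,fy=4,interpolation=2))
E
```

```text
g77 t52.27 [600.6  -7.1  24.7] yaw77.0 F [0.8 0.7 2.3] w31.9
g-13 t54.79 [599.2  -7.   22.1] yaw-13.0 F [-0.   0.5  0.1] w31.4
lift t55.09 [600.4  -7.1  46.2] yaw-13.0 F [ 0.7  0.2 -0.2] w31.5
```

View pics/l.png

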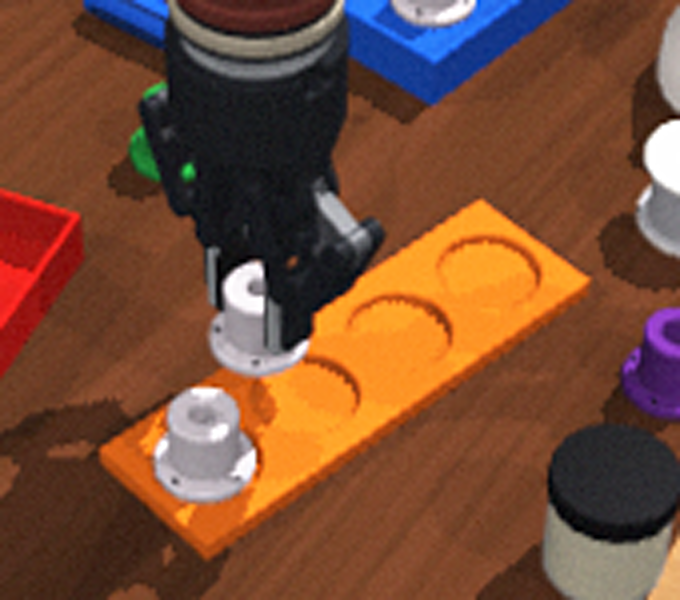

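Hub 3 is held upright in the picture. I'll set it into pocket 3.

```bash
python3 - <<'E'
from h import *
Q=[624.8,-4.5]
move_l(Q+[45],speed=120); move_l(Q+[26],speed=120); wait(.05); b=fz(3)
for z in (24,22.5,21,20,19,18,17.2,16.5,16):
    move_l(Q+[z],speed=80); f=fz(2)-b; print(z,f.round(1))
    if f[2]>2.5: break
st()
E
```

```text
24 [-0.9  0.4 -0.4]
22.5 [-0.5 -0.8 -0.9]
21 [-0.2 -0.6 -0.5]
20 [-0.7 -0.2 -0.6]
19 [-0.1  0.  -0.5]
18 [-0.1 -0.8 -0.8]
17.2 [-0.6  0.3 -0.9]
16.5 [-2.9 -0.5  5. ]
 t58.02 [624.8  -4.5  17.1] yaw-13.0 F [-1.7  0.6  3.7] w31.0
```

```bash
python3 - <<'E'
from h import *
Q=[624.8,-4.5]
grip(48); move_l(Q+[90],speed=200); goto([520.,180.,200],dn(-13)); st()
im=np.ascontiguousarray(get_image("scene")[:,:,::-1]); t=get_image("top")[:,:,::-1]
cv2.imwrite("pics/fin2.png",cv2.resize(np.hstack([im[140:400,130:430],t[160:420,240:500]]),None,fx=1.4,fy=1.4,interpolation=2))
E
```

```text
t59.80 [519.8 179.2 198.6] yaw-13.0 F [ 0.1 -0.4 -0.8] w48.2
```

View pics/fin2.png

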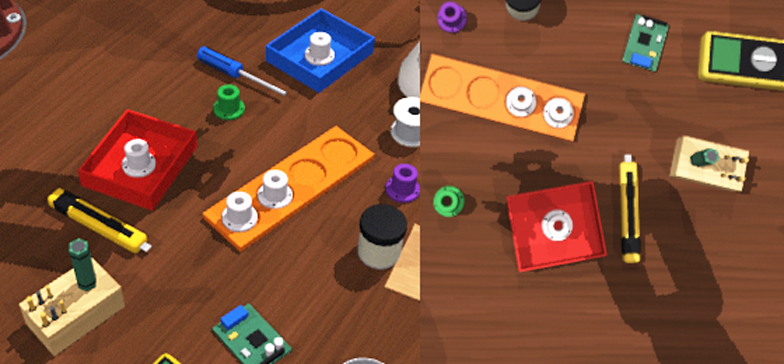

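The last picture shows hubs 3 and 4 upright in their pockets, one hub in each tray and the gauge upright in its stand. I'm handing in.

```bash
python3 -c "
from station import *
print(sign_off(), get_obs()['t'])"
```

```text
the job is handed in; nothing more can be done
the job is handed in; nothing more can be done
```

All four hubs were gauged from left to right and sorted, and the job was handed in at about 60 s of the 72 s. One step went badly: on hub 3 I pressed the gauge harder than "gently".

| Hub (from robot's left) | Gauge stopped at | Result | Where it is now |
|---|---|---|---|
| 1 | about 27 mm | oversize | red tray |
| 2 | about 1.9 mm | undersize | blue tray |
| 3 | about 16 mm | good | rack pocket 3 |
| 4 | about 18 mm as read, about 16 mm after allowing for gauge slip | good | rack pocket 4 |

- **Hub 3 press:** the stop was just under my force threshold, so the next coarse step pushed to about 20 N instead of about 5 N. The gauge slid roughly 2 mm up in the jaws, which is the correction used for hub 4.
- **Hub 3 moved:** I later found it standing upright on the rack beside its pocket, most likely dragged out by the gauge. I regripped it and lowered it into pocket 3 until it touched the floor.
- **Last checks:** the final pictures show hubs 3 and 4 upright in their pockets, one hub standing in each tray and the gauge upright in its hole. Nothing else in view had visibly moved, and the gripper was clear of everything.

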